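Seat the splined gear in the turntable drive and hold it down

ROBOT

A 6-joint arm with a two-finger parallel gripper is mounted at the origin on the work surface. World frame = base frame: x ahead of the robot, y to its left, z up, the work surface at z = 0. Lengths are in m, angles in rad, forces in N, time in s.
With the tool pointing down it reaches from about 0.325 to 0.925 m from the base axis. Payload 3.1 kg.
Tool frame: the origin (TCP) lies midway between the tips of the shut fingers; the grasp point (between the pads) lies 19 mm behind it; z points along the fingers, y is the line along which they close (so a half turn about z gives the same grasp; the last joint's range is limited). The gripper opens to 85 mm and grips with 20 to 120 N. Pads are 22 mm wide; open, the fingers measure 114 mm over their backs; the gripper's body (76 mm by 85 mm) begins 54 mm behind the grasp point. The pads swing forward as they close: fully open they stand 13 mm farther back than shut.
Start: joints at [-1.388, 0.217, 1.613, -0, 1.311, -0.112], TCP at [0.182, -0.598, 0.231] pointing down, gripper open.
Joint ranges: [-2.75, 2.75], [-0.78, 2.1], [0.31, 2.55], [-1.13, 4.27], [0.13, 2.63], [-2.58, 2.58]. Speed limits (rad/s): [2.79, 2.79, 3.14, 3.14, 3.14, 3.14].

INTERFACE

Orientations are given as a unit quaternion [x, y, z, w].
In Python, from rig import * gives the robot as it stands.
- The arm moves only by the shell command python3 -m creep 'ROWS'. ROWS is JSON, a list of rows, each an object of numbers: "tx", "ty", "tz": the shift along the tool's x, y, z in mm; "wx", "wy", "wz": the turn, a rotation vector about the tool's x, y, z in rad; "jaw": the opening in per cent of the stroke, from 0 (shut) to 100 (fully open). In form: [{"tx": .., "ty": .., "tz": .., "wx": .., "wy": .., "wz": .., "jaw": ..}, ...]. A call has exactly 10 rows; each row shifts and turns the commanded pose from where the row before left it, along the tool's axes as they then stand; what a row does not reach is not made up. A row lasts 1/12 s, in which the tool goes at most 41.7 mm and 7.16 degrees, less where a joint would pass 70% of its speed; a pose out of reach is approached as far as the arm can. A call with a gripper value outside its range is refused whole. The fingers move at their own pace and stop on an object; the grip force is fixed at half the most. Time passes only in rows, so rows that do not move let the fingers close, or fill a call up. It gives the time, the measured TCP pose, the force, the opening and the grip force at its end, in the units of the state.
- read_state(): the state, without advancing time (a new reading comes with each control period).
- capture(name): name is "side" or "top" or "wrist"; returns the picture (480x640x3 uint8, red, green, blue); there is no depth.
- camera_model(name): a dict with "vertical_fov" (degrees; the focal length in pixels is half the picture's height over the tangent of half this angle, whatever the lens; pixels are square), "cx", "cy" (the principal point, pixels), "world_to_cam" (4x4, takes a point from world to camera coordinates); the wrist camera has in their place "mount" (4x4, takes a point from camera to tool coordinates, whose origin is the TCP and whose axes are the flange's). Camera axes: x right, y down, z forward; pixel columns grow to the right and rows downward; lengths in m; the calibration is good to about 2 mm. The wrist camera is an equidistant fisheye: a pixel r from the principal point sees the ray r / f radians off the axis. A picture is of the moment at which its call begins: read the wrist's pose just before it. camera_model takes no time and is no camera call.
- sign_off(): hands the job in; it is judged then, once.
The state is a dict: "t": time; "joints": joint angles; "joint_velocities": joint speeds; "effort": joint torques, N m; "tool_pos": TCP position; "ee_rot": TCP orientation; "contact_force": force on the tool from outside, world axes, zero at the start; "ft_torque": the same for the moment, N m; "opening": finger opening in m; "gripper_force": force on a finger pad.
Only numpy, scipy, OpenCV 4.12 (cv2) and the standard library are available. Lean on these libraries where they do the work, as an engineer would, in place of code of your own. Each camera call takes 0.05 s, during which the arm holds its last target. There are 200 camera calls.

TASK

Slide the big grey gear out of the open end of its white rack (the rack's lips hold it down, so it cannot be lifted straight up), carry it to the metal drive block and turn it until the cross-shaped stem under it matches the cross-shaped socket. Slide it fully home against the spring in the socket, so that the gear's underside sits flush on the block, and finish still holding it pressed down there: do not let go. Leave the small figure, the small gear and the die where they are.

Things in the scene. Friction and masses are not known exactly. Their poses are not given: they have to be found in the camera images.
- gear_grip (a point): Grip point of the loose big grey gear (about 80 g): a toothed disc, 61 mm across the teeth and 8 mm thick, with a square post 22 x 22 mm standing 54 mm tall on its upper face, and a stem below. The point lies on the axis, in the post, 32 mm above the disc's upper face, 22 mm below the post's top and 40 mm above the disc's underside. z points up; x and y are square to the post's flat sides.
- gear_face (a point): Centre of the underside (seating face) of the big gear's disc, same axes as gear_grip. Below it the stem: a cross of two ribs, 26 mm long and 6 mm wide, along x and y (in line with the post's flats; a quarter turn gives the same shape), reaching 16 mm down with rounded lower edges, then a round pilot 6 mm thick with a round tip, reaching 22 mm down in all.
- gear: The same big gear as a whole; origin and axes as gear_face.
- rack: Fixed white rack 75 x 80 mm, 56 mm high, holding the big gear at the start, open at its -x side. Origin on the desk under the gear's place (gear within 4 mm of it); z up. The disc rests on a ledge 40 mm above the desk, between walls at y = +-32 mm; two lips, 44 mm apart, undersides 50.5 and tops 55.5 mm above the desk, lie over its left and right edges with 2.5 mm of play.
- rack_exit (a point): Point 60 mm along -x from the rack's origin, 40 mm above the desk, in front of the rack's open end, axes as the rack. The lips end at the rack's x = -25 mm, the ledge at -35 mm. Slide the gear level along the rack's -x: when its underside's centre is here the lips no longer hold it and it can be lifted; its stem clears the whole rack when raised 40 mm.
- drive: Fixed turntable drive on the desk: metal block 70 x 70 mm, 45 mm high, on a 90 mm square dark foot plate 12 mm high; a motor can 32 mm thick sticks out to 80 mm along its +x. Origin on the desk under the socket's axis, z up.
- socket_mouth (a point): Centre of the socket's mouth in the block's top face, 45 mm above the desk, axes as the drive. The socket is a cross-shaped hole: two slots along x and y (square to the block's sides), 8.6 mm wide and 30 mm long, 33 mm deep. The gear is home when gear_face coincides with this point and the ribs lie in the slots (any of the four quarter turns).
- ejector (a joint): Spring-loaded pin on the socket's axis, its top 10 mm below the mouth when free; value = metres pressed down, 0 free, 0.012 when the gear is home. The pilot meets it when the ribs are 4 mm in the slots; the spring pushes with 2 N there and 6.8 N at home, and lifts the gear by those 12 mm if it is not held down.
- figure_center (a point): Middle of a small loose grey figure, 50 mm tall, on a 32 mm round base, standing on the desk; leave alone.
- small_gear_center (a point): Middle of a loose small grey gear, 40 mm across, with a round hub, 19 mm high, lying on the desk; not the one to fit, leave alone.
- die_center (a point): Middle of a loose black die, about 31 mm across and 24 mm high, on the desk; leave alone.
Not all that is in view belongs to the job. Leave any green or red look-alike of the rack alone.

How it is judged:
On the way:
1. the big gear has been taken out of the rack and is held clear of it and the drive (horizontal distance between gear_face and rack above 0.05 m and contact force between the fingers and gear above 1 N and contact force between each of rack, drive and gear below 0.1 N and height (world z) of gear_face above 0.045 m), for 0.1 s.
At the end, for the whole second after the job is handed in: Through the last second the fingers hold the gear (over 2 N) pressed home: underside within 2 mm of the block top (-3 mm), centred within 3 mm, ribs in the slots (0.15 rad), upright within 0.07 rad, ejector pressed 9.5 mm or more, at rest (horizontal distance between gear_face and socket_mouth below 0.003 m and z of gear_face in the frame of socket_mouth between -0.003 and 0.002 m and (angle between the x axis of gear_face and the x axis of socket_mouth, either way round below 0.15 rad or angle between the x axis of gear_face and the y axis of socket_mouth, either way round below 0.15 rad) and angle between gear_face's own z axis and vertical below 0.07 rad and value of joint ejector above 0.0095 m and contact force between the fingers and gear above 2 N and linear speed of gear below 0.02 m/s); the arm keeps its last pose, push and grip.
It fails at once if the small figure, small gear or die is moved more than 40 mm (distance of any of figure_center, small_gear_center, die_center from where it was at the start of the episode above 0.04 m).
It also fails if it takes over 40 s, if anything falls off the work surface, if the arm or the gripper's body presses on something with over 40 N, if the wrist force passes 120 N, or if a joint passes its speed limit or range.

## Working session

There is one attempt and no reset: what is moved stays moved. The work goes in short steps, Python scripts to look and compute and a shell command to move; the robot and the scene stay as the last step left them, time stands still between calls to the robot, and variables do not carry over. Pictures are saved under pics/ and viewed, at most 10 in all, crops included, and the job is handed in when it is done.

```bash
ls; mkdir -p pics; python3 - <<'E'
from rig import *
import cv2,numpy as np
s=read_state();print(s['tool_pos'],s['ee_rot'],s['opening'],s['t'])
for n in("top","side","wrist"):
    m=camera_model(n);print(n,m)
    cv2.imwrite(f'pics/{n}0.png',capture(n)[:,:,::-1])
E
```

```text
pics
[ 0.18146551 -0.59722765  0.22997106] [ 9.89157041e-01  1.46856788e-01 -2.25644663e-05 -1.19667905e-03] 0.08558277847000816 0.0
top {'vertical_fov': 49.8204941162084, 'cx': 322.3323599014324, 'cy': 245.17576667205057, 'world_to_cam': array([[-0.01073123, -0.99928051,  0.0363773 , -0.03811238],
       [-0.98837147,  0.00508171, -0.15197372,  0.57644937],
       [ 0.15167952, -0.03758515, -0.98771488,  0.85020866],
       [ 0.        ,  0.        ,  0.        ,  1.        ]])}
side {'vertical_fov': 44.68954330549311, 'cx': 320.1243341224593, 'cy': 245.82218935133562, 'world_to_cam': array([[-0.93951702, -0.34193219,  0.0197521 ,  0.52858054],
       [-0.271756  ,  0.70911206, -0.65062182,  0.21642813],
       [ 0.2084621 , -0.61663803, -0.75914498,  0.78764048],
       [ 0.        ,  0.        ,  0.        ,  1.        ]])}
wrist {'vertical_fov': 65.70646984690485, 'cx': 326.688072470699, 'cy': 241.45556961140196, 'mount': array([[-5.28786259e-04, -9.61456306e-01, -2.74957256e-01,
         7.03508343e-02],
       [ 9.99999605e-01, -3.12040243e-04, -8.32031111e-04,
         6.22759827e-04],
       [ 7.14163829e-04, -2.74957587e-01,  9.61456091e-01,
        -1.42221475e-01],
       [ 0.00000000e+00,  0.00000000e+00,  0.00000000e+00,
         1.00000000e+00]])}
```

View pics/top0.png

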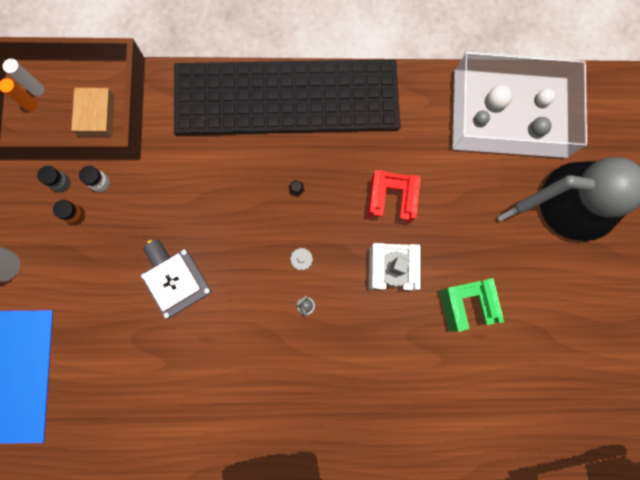

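View pics/side0.png

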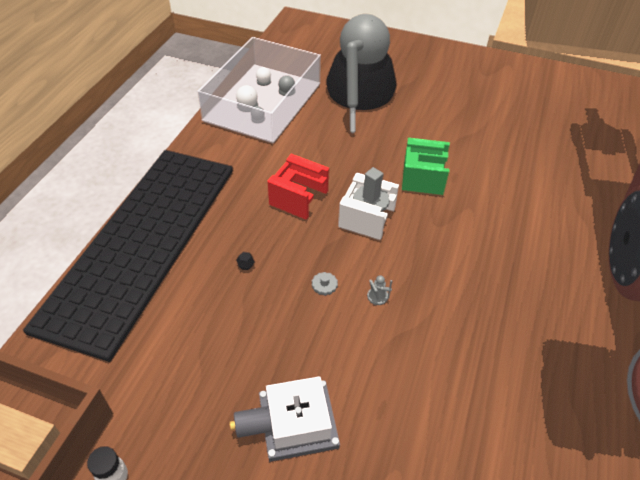

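The top view shows the white rack with the big gear at (395,267), opening downward (world −x), and the drive at (172,283). Possible mix-ups are the red rack (395,195), the green rack (473,305), the small gear (301,259) and the figure (305,306). I choose the white rack's gear with the square post, and will check it in a close crop.

```bash
cat >h.py <<'E'
from rig import *
import cv2,numpy as np
def fpx(m): return 240/np.tan(np.radians(m['vertical_fov']/2))
def ray(n,u,v):
    m=camera_model(n);f=fpx(m);W=np.linalg.inv(m['world_to_cam'])
    d=W[:3,:3]@np.array([(u-m['cx'])/f,(v-m['cy'])/f,1]);return W[:3,3],d/np.linalg.norm(d)
def on(n,u,v,z):
    o,d=ray(n,u,v);return o+d*(z-o[2])/d[2]
def proj(n,p):
    m=camera_model(n);f=fpx(m);c=m['world_to_cam']@np.r_[p,1];return np.array([c[0]/c[2]*f+m['cx'],c[1]/c[2]*f+m['cy']])
def tri(a,b):
    (o,d),(p,e)=a,b;A=np.c_[d,-e];t=np.linalg.lstsq(A,p-o,rcond=None)[0]
    q,r=o+d*t[0],p+e*t[1];return (q+r)/2,np.linalg.norm(q-r)
E
python3 - <<'E'
from h import *
T=cv2.imread('pics/top0.png');S=cv2.imread('pics/side0.png')
def up(I,x,y,w=76,h=76,k=5):return cv2.resize(I[y:y+h,x:x+w],None,fx=k,fy=k,interpolation=cv2.INTER_CUBIC)
a=np.hstack([up(T,358,229),up(T,136,235,76,86,5)[:380]])
cv2.imwrite('pics/c1.png',a)
hsv=cv2.cvtColor(T,cv2.COLOR_BGR2HSV)
w=((hsv[...,1]<40)&(hsv[...,2]>200)).astype(np.uint8)
for x0,x1,y0,y1,z in((360,430,230,300,.056),(130,215,235,325,.045)):
    m=np.zeros_like(w);m[y0:y1,x0:x1]=w[y0:y1,x0:x1]
    n,l,st,c=cv2.connectedComponentsWithStats(m)
    m=(np.isin(l,[i for i in range(1,n) if st[i,4]>40])).astype(np.uint8)
    pts=np.argwhere(m)[:,::-1]
    P=np.array([on('top',u,v,z)[:2] for u,v in pts])*1000
    r=cv2.minAreaRect(P.astype(np.float32));print(st[1:,4],r,cv2.boxPoints(r).round(1).tolist(), [proj('top',np.r_[q/1000,z]).round(1).tolist() for q in cv2.boxPoints(r)])
E
```

```text
[1703] ((537.9390869140625, -167.12644958496094), (80.49531555175781, 77.82917022705078), 87.74322509765625) [[497.5, -205.8000030517578], [575.2000122070312, -208.89999389648438], [578.4000244140625, -128.39999389648438], [500.6000061035156, -125.4000015258789]] [[419.0, 289.4], [419.0, 244.2], [372.5, 242.6], [371.8, 288.0]]Traceback (most recent call last):
  File "<stdin>", line 13, in <module>
  File "h.py", line 8, in on
    o,d=ray(n,u,v);return o+d*(z-o[2])/d[2]
        ~~~^^^^^^^
  File "h.py", line 5, in ray
    m=camera_model(n);f=fpx(m);W=np.linalg.inv(m['world_to_cam'])
ValueError: time passes only in moves, steps and waits
```

View pics/c1.png

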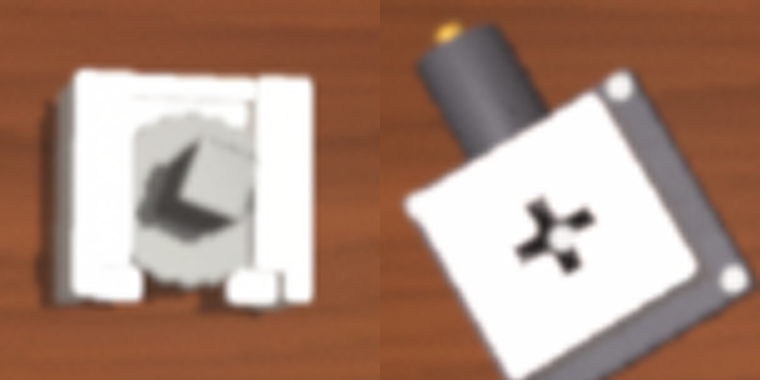

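The crop confirms the gear with the square post in the white rack, post at crop (215,180), rotated relative to the rack. The drive's cross is at crop (553,235), with the motor up-left.

```bash
python3 - <<'E'
from rig import *
import pickle
pickle.dump({n:camera_model(n) for n in('top','side','wrist')},open('cam.pkl','wb'))
E
sed -i '2a import pickle\nC=pickle.load(open("cam.pkl","rb"))\ncamera_model=lambda n:C[n]' h.py
python3 - <<'E'
from h import *
T=cv2.imread('pics/top0.png')
hsv=cv2.cvtColor(T,cv2.COLOR_BGR2HSV)
w=((hsv[...,1]<40)&(hsv[...,2]>200)).astype(np.uint8)
m=np.zeros_like(w);m[235:325,130:215]=w[235:325,130:215]
n,l,st,c=cv2.connectedComponentsWithStats(m);i=1+st[1:,4].argmax()
P=np.array([on('top',u,v,.045)[:2] for v,u in np.argwhere(l==i)])*1000
r=cv2.minAreaRect(P.astype(np.float32));print(r)
# cross: dark inside block
hull=cv2.convexHull(np.argwhere(l==i)[:,::-1].astype(np.int32));b=np.zeros_like(w);cv2.fillConvexPoly(b,hull,1)
b=cv2.erode(b,np.ones((7,7)));d=np.argwhere(b&(l!=i))[:,::-1]
P=np.array([on('top',u,v,.045)[:2] for u,v in d])*1000
print(len(d),cv2.minAreaRect(P.astype(np.float32)))
print('motor',on('top',152,247,.03))
# post top quad rough: crop(5x)
q=[on('top',358+u/5,229+v/5,.102)[:2]*1000 for u,v in((203,140),(255,155),(232,215),(183,197))]
print(np.round(q,1),np.mean(q,0))
s=read_state();print(s['t'])
E
```

```text
((515.0400390625, 215.93264770507812), (72.42405700683594, 72.65900421142578), 31.493879318237305)
108 ((514.3825073242188, 215.7451171875), (22.62935447692871, 21.139150619506836), 77.00912475585938)
motor [0.57671101 0.25312565 0.03      ]
[[ 547.3 -164.2]
 [ 542.3 -181. ]
 [ 522.8 -172.8]
 [ 528.7 -157. ]] [ 535.27898768 -168.73519127]
0.15
```

```bash
python3 -m creep '[{"tx":29,"ty":-19.2,"jaw":100},{"tx":29,"ty":-19.2,"jaw":100},{"tx":29,"ty":-19.2,"jaw":100},{"tx":29,"ty":-19.2,"jaw":100},{"tx":29,"ty":-19.2,"jaw":100},{"tx":29,"ty":-19.2,"jaw":100},{"tx":29,"ty":-19.2,"jaw":100},{"tx":29,"ty":-19.2,"jaw":100},{"tx":29,"ty":-19.2,"jaw":100},{"tx":29,"ty":-19.2,"jaw":100}]'
python3 -m creep '[{"tx":29,"ty":-19.2,"jaw":100},{"tx":29,"ty":-19.2,"jaw":100},{"tx":29,"ty":-19.2,"jaw":100},{"tx":29,"ty":-19.2,"jaw":100},{"tx":29,"ty":-19.2,"jaw":100},{"tx":29,"ty":-19.2,"jaw":100},{"wz":-0.115,"tz":15,"jaw":100},{"wz":-0.115,"tz":15,"jaw":100},{"wz":-0.115,"tz":15,"jaw":100},{"wz":-0.115,"tz":15,"jaw":100}]'
python3 -m creep '[{"wz":-0.115,"tz":10,"jaw":100},{"wz":-0.115,"tz":10,"jaw":100},{"wz":-0.115,"jaw":100},{"wz":-0.115,"jaw":100},{"jaw":100},{"jaw":100},{"jaw":100},{"jaw":100},{"jaw":100},{"jaw":100}]'
python3 - <<'E'
from h import *
s=read_state();pickle.dump(s,open('s1.pkl','wb'));I=capture('wrist')[:,:,::-1];cv2.imwrite('pics/w1.png',I);print(s['tool_pos'],s['ee_rot'],s['t'])
E
```

```text
[ 0.18149176 -0.59740028  0.2302287 ] [ 9.89150960e-01  1.46899430e-01 -3.76758977e-05 -9.66142225e-04] 0.15invalid input
invalid input
invalid input
```

View pics/w1.png

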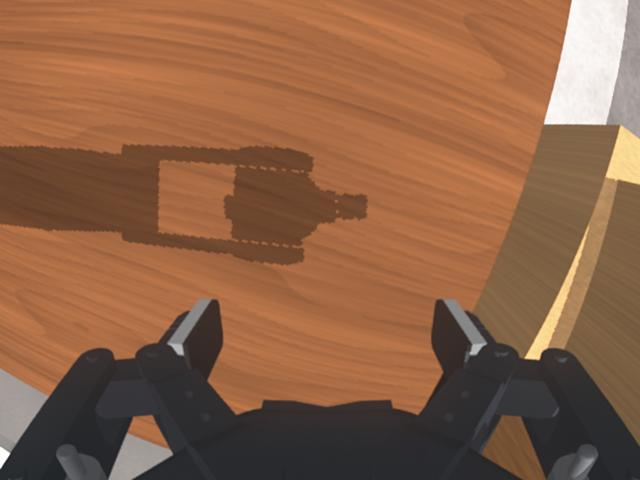

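The picture shows only bare desk and the open fingers. The rows were refused because of missing keys, so the arm hasn't moved. I'll write out every key.

```bash
python3 -m creep '[{"tx":29,"ty":-19.2,"tz":0,"wx":0,"wy":0,"wz":0,"jaw":100},{"tx":29,"ty":-19.2,"tz":0,"wx":0,"wy":0,"wz":0,"jaw":100},{"tx":29,"ty":-19.2,"tz":0,"wx":0,"wy":0,"wz":0,"jaw":100},{"tx":29,"ty":-19.2,"tz":0,"wx":0,"wy":0,"wz":0,"jaw":100},{"tx":29,"ty":-19.2,"tz":0,"wx":0,"wy":0,"wz":0,"jaw":100},{"tx":29,"ty":-19.2,"tz":0,"wx":0,"wy":0,"wz":0,"jaw":100},{"tx":29,"ty":-19.2,"tz":0,"wx":0,"wy":0,"wz":0,"jaw":100},{"tx":29,"ty":-19.2,"tz":0,"wx":0,"wy":0,"wz":0,"jaw":100},{"tx":29,"ty":-19.2,"tz":0,"wx":0,"wy":0,"wz":0,"jaw":100},{"tx":29,"ty":-19.2,"tz":0,"wx":0,"wy":0,"wz":0,"jaw":100}]'
```

```text
t: 1.03
tool_pos: [0.4041, -0.3285, 0.2313]
ee_rot: [0.989, 0.147, 0.0, 0.0]
contact_force: [0.2, 0.1, 0.1]
opening: 0.0857
gripper_force: 0.0
```

```bash
python3 -m creep '[{"tx":29,"ty":-19.2,"tz":0,"wx":0,"wy":0,"wz":0,"jaw":100},{"tx":29,"ty":-19.2,"tz":0,"wx":0,"wy":0,"wz":0,"jaw":100},{"tx":29,"ty":-19.2,"tz":0,"wx":0,"wy":0,"wz":0,"jaw":100},{"tx":29,"ty":-19.2,"tz":0,"wx":0,"wy":0,"wz":0,"jaw":100},{"tx":29,"ty":-19.2,"tz":0,"wx":0,"wy":0,"wz":0,"jaw":100},{"tx":26,"ty":-17,"tz":0,"wx":0,"wy":0,"wz":0,"jaw":100},{"tx":0,"ty":0,"tz":13,"wx":0,"wy":0,"wz":-0.115,"jaw":100},{"tx":0,"ty":0,"tz":13,"wx":0,"wy":0,"wz":-0.115,"jaw":100},{"tx":0,"ty":0,"tz":13,"wx":0,"wy":0,"wz":-0.115,"jaw":100},{"tx":0,"ty":0,"tz":13,"wx":0,"wy":0,"wz":-0.115,"jaw":100}]'
python3 -m creep '[{"tx":0,"ty":0,"tz":10,"wx":0,"wy":0,"wz":-0.115,"jaw":100},{"tx":0,"ty":0,"tz":10,"wx":0,"wy":0,"wz":-0.115,"jaw":100},{"tx":0,"ty":0,"tz":0,"wx":0,"wy":0,"wz":-0.115,"jaw":100},{"tx":0,"ty":0,"tz":0,"wx":0,"wy":0,"wz":-0.115,"jaw":100},{"tx":0,"ty":0,"tz":0,"wx":0,"wy":0,"wz":0,"jaw":100},{"tx":0,"ty":0,"tz":0,"wx":0,"wy":0,"wz":0,"jaw":100},{"tx":0,"ty":0,"tz":0,"wx":0,"wy":0,"wz":0,"jaw":100},{"tx":0,"ty":0,"tz":0,"wx":0,"wy":0,"wz":0,"jaw":100},{"tx":0,"ty":0,"tz":0,"wx":0,"wy":0,"wz":0,"jaw":100},{"tx":0,"ty":0,"tz":0,"wx":0,"wy":0,"wz":0,"jaw":100}]'
python3 - <<'E'
from h import *
s=read_state();pickle.dump(s,open('s1.pkl','wb'));I=capture('wrist')[:,:,::-1];cv2.imwrite('pics/w1.png',I);print(s['tool_pos'],s['ee_rot'],s['t'])
E
```

```text
t: 1.87
tool_pos: [0.5342, -0.1717, 0.1786]
ee_rot: [0.928, 0.372, -0.0, -0.0]
contact_force: [0.7, 0.1, 0.4]
opening: 0.0857
gripper_force: 0.0
t: 2.7
tool_pos: [0.5342, -0.1723, 0.1595]
ee_rot: [0.821, 0.57, 0.0, 0.0]
contact_force: [-0.0, -0.1, 0.2]
opening: 0.0854
gripper_force: 0.0
[ 0.53415934 -0.17229676  0.15945385] [8.21334294e-01 5.70447158e-01 6.55419751e-05 1.17018676e-04] 2.7
```

View pics/w1.png

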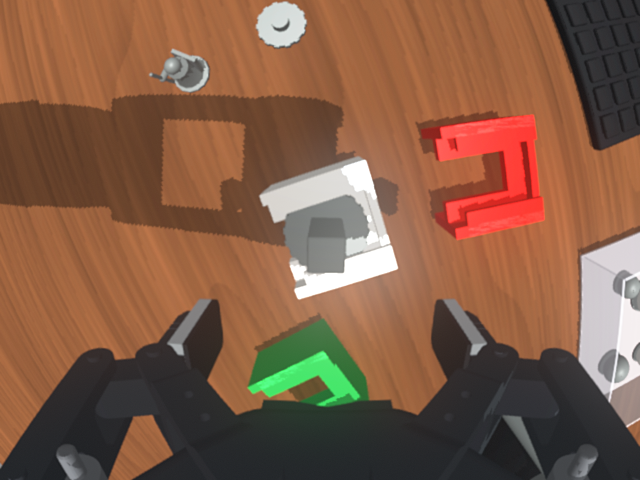

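The wrist view shows the post top at about (326,259), nearly square to the tool axes, with the rack around it. Red and green look-alikes lie right and below. Next I'll take the post-top corners from an enlarged crop.

```bash
python3 - <<'E'
import cv2,numpy as np
I=cv2.imread('pics/w1.png');c=I[150:310,245:410]
g=cv2.cvtColor(c,cv2.COLOR_BGR2GRAY)
g=cv2.createCLAHE(3,(2,2)).apply(g)
cv2.imwrite('pics/c2.png',cv2.resize(g[40:140,25:125],None,fx=6,fy=6,interpolation=cv2.INTER_CUBIC))
E
```

```text
(no output)
```

View pics/c2.png

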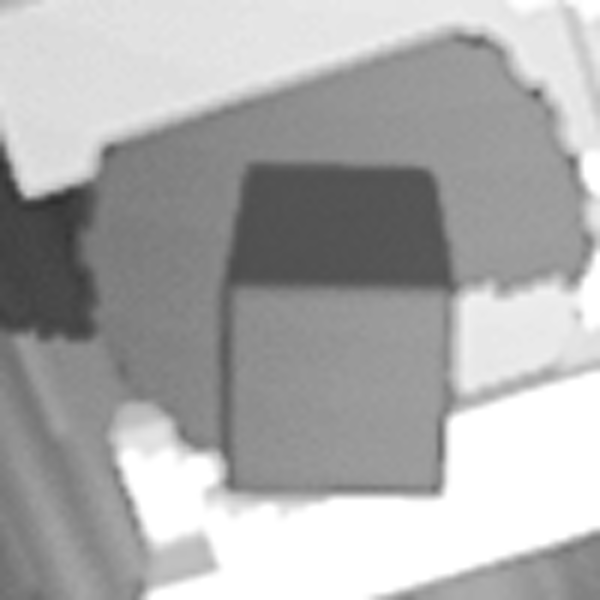

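The post-top corners in the crop are (230,286), (448,286), (441,492) and (230,490).

```bash
cat >>h.py <<'E'
from scipy.spatial.transform import Rotation as R
def wray(s,u,v):
    m=C['wrist'];f=fpx(m);x=np.array([u-m['cx'],v-m['cy']]);r=np.hypot(*x);t=r/f
    d=np.r_[np.sin(t)*x/r,np.cos(t)];M=m['mount'];Q=R.from_quat(s['ee_rot'])
    return s['tool_pos']+Q.apply(M[:3,3]),Q.apply(M[:3,:3]@d)
def won(s,u,v,z):
    o,d=wray(s,u,v);return o+d*(z-o[2])/d[2]
E
python3 - <<'E'
from h import *
s=pickle.load(open('s1.pkl','rb'))
q=np.array([won(s,269.6+x/6,189.6+y/6,.102)[:2]*1000 for x,y in((230,286),(448,286),(441,492),(230,490))])
print(q.round(1));c=q.mean(0);print(c)
for i in range(4):
    d=q[(i+1)%4]-q[i];print(np.hypot(*d),np.degrees(np.arctan2(d[1],d[0]))%90)
print(cv2.minAreaRect(q.astype(np.float32)))
Q=R.from_quat(s['ee_rot']).as_matrix();print(np.degrees(np.arctan2(Q[1,0],Q[0,0])), Q[:2,:2].T@(c-1000*s['tool_pos'][:2]))
# rack side edges from the wrist image: big lip outer edge bottom (297,297)-(397,268), z=.056
a,b=won(s,297,297,.0555)[:2],won(s,397,268,.0555)[:2];print(a,b,np.degrees(np.arctan2(*(b-a)[::-1])))
a,b=won(s,262,192,.0555)[:2],won(s,364,158,.0555)[:2];print(a,b,np.degrees(np.arctan2(*(b-a)[::-1])))
E
```

```text
[[ 530.3 -154.1]
 [ 549.3 -161.2]
 [ 541.8 -180.2]
 [ 522.9 -173. ]]
[ 536.04905061 -167.11366923]
20.25510835001663 69.53883602951736
20.420762734105313 68.45832702900668
20.17670769159771 68.97178770583977
20.219759749913816 68.67257770555739
((536.0850830078125, -167.07382202148438), (20.525991439819336, 20.252765655517578), 68.67253875732422)
69.56282716906512 [ 5.51669737 -0.03906541]
[ 0.49964171 -0.20430402] [ 0.57464815 -0.20847559] -3.183295734785891
[ 0.50581758 -0.12476637] [ 0.57764864 -0.12744207] -2.1332746973034036
```

```bash
python3 -m creep '[{"tx":5.5,"ty":0,"tz":0,"wx":0,"wy":0,"wz":0.011,"jaw":100},{"tx":0,"ty":0,"tz":20,"wx":0,"wy":0,"wz":0,"jaw":90},{"tx":0,"ty":0,"tz":20,"wx":0,"wy":0,"wz":0,"jaw":80},{"tx":0,"ty":0,"tz":20,"wx":0,"wy":0,"wz":0,"jaw":70},{"tx":0,"ty":0,"tz":20,"wx":0,"wy":0,"wz":0,"jaw":60},{"tx":0,"ty":0,"tz":16,"wx":0,"wy":0,"wz":0,"jaw":60},{"tx":0,"ty":0,"tz":0,"wx":0,"wy":0,"wz":0,"jaw":55},{"tx":0,"ty":0,"tz":0,"wx":0,"wy":0,"wz":0,"jaw":50},{"tx":0,"ty":0,"tz":0,"wx":0,"wy":0,"wz":0,"jaw":45},{"tx":0,"ty":0,"tz":0,"wx":0,"wy":0,"wz":0,"jaw":40}]'
python3 -m creep '[{"tx":0,"ty":0,"tz":0,"wx":0,"wy":0,"wz":0,"jaw":35},{"tx":0,"ty":0,"tz":0,"wx":0,"wy":0,"wz":0,"jaw":30},{"tx":0,"ty":0,"tz":0,"wx":0,"wy":0,"wz":0,"jaw":25},{"tx":0,"ty":0,"tz":0,"wx":0,"wy":0,"wz":0,"jaw":0},{"tx":0,"ty":0,"tz":0,"wx":0,"wy":0,"wz":0,"jaw":0},{"tx":0,"ty":0,"tz":0,"wx":0,"wy":0,"wz":0,"jaw":0},{"tx":0,"ty":0,"tz":0,"wx":0,"wy":0,"wz":0,"jaw":0},{"tx":0,"ty":0,"tz":0,"wx":0,"wy":0,"wz":0,"jaw":0},{"tx":0,"ty":0,"tz":0,"wx":0,"wy":0,"wz":0,"jaw":0},{"tx":0,"ty":0,"tz":0,"wx":0,"wy":0,"wz":0,"jaw":0}]'
```

```text
t: 3.58
tool_pos: [0.5374, -0.1676, 0.065]
ee_rot: [0.824, 0.566, 0.001, 0.001]
contact_force: [0.3, 0.4, 0.5]
opening: 0.0345
gripper_force: 0.0
t: 4.42
tool_pos: [0.5369, -0.1675, 0.0645]
ee_rot: [0.824, 0.566, 0.0, 0.001]
contact_force: [-0.5, 1.0, 6.3]
opening: 0.0213
gripper_force: 59.3
```

```bash
python3 -m creep '[{"tx":0,"ty":0,"tz":-0.6,"wx":0,"wy":0,"wz":0,"jaw":0},{"tx":0,"ty":0,"tz":-0.6,"wx":0,"wy":0,"wz":0,"jaw":0},{"tx":-0.9,"ty":-2.8,"tz":0,"wx":0,"wy":0,"wz":0,"jaw":0},{"tx":-0.9,"ty":-2.8,"tz":0,"wx":0,"wy":0,"wz":0,"jaw":0},{"tx":-0.9,"ty":-2.8,"tz":0,"wx":0,"wy":0,"wz":0,"jaw":0},{"tx":-1.3,"ty":-3.8,"tz":0,"wx":0,"wy":0,"wz":0,"jaw":0},{"tx":-1.3,"ty":-3.8,"tz":0,"wx":0,"wy":0,"wz":0,"jaw":0},{"tx":-1.3,"ty":-3.8,"tz":0,"wx":0,"wy":0,"wz":0,"jaw":0},{"tx":-1.3,"ty":-3.8,"tz":0,"wx":0,"wy":0,"wz":0,"jaw":0},{"tx":-1.3,"ty":-3.8,"tz":0,"wx":0,"wy":0,"wz":0,"jaw":0}]'
```

```text
t: 5.25
tool_pos: [0.5067, -0.1659, 0.0645]
ee_rot: [0.824, 0.566, 0.0, 0.0]
contact_force: [0.9, 0.8, 1.1]
opening: 0.0209
gripper_force: 58.9
```

```bash
python3 -m creep '[{"tx":-1.6,"ty":-4.7,"tz":0,"wx":0,"wy":0,"wz":0,"jaw":0},{"tx":-1.6,"ty":-4.7,"tz":0,"wx":0,"wy":0,"wz":0,"jaw":0},{"tx":-1.6,"ty":-4.7,"tz":0,"wx":0,"wy":0,"wz":0,"jaw":0},{"tx":-1.6,"ty":-4.7,"tz":0,"wx":0,"wy":0,"wz":0,"jaw":0},{"tx":-1.6,"ty":-4.7,"tz":0,"wx":0,"wy":0,"wz":0,"jaw":0},{"tx":-1.6,"ty":-4.7,"tz":0,"wx":0,"wy":0,"wz":0,"jaw":0},{"tx":-1.6,"ty":-4.7,"tz":0,"wx":0,"wy":0,"wz":0,"jaw":0},{"tx":-1.6,"ty":-4.7,"tz":0,"wx":0,"wy":0,"wz":0,"jaw":0},{"tx":0,"ty":0,"tz":0,"wx":0,"wy":0,"wz":0,"jaw":0},{"tx":0,"ty":0,"tz":0,"wx":0,"wy":0,"wz":0,"jaw":0}]'
```

```text
t: 6.08
tool_pos: [0.4665, -0.164, 0.0639]
ee_rot: [0.824, 0.566, -0.0, -0.001]
contact_force: [0.2, -0.5, -0.9]
opening: 0.0217
gripper_force: 58.6
```

```bash
python3 -m creep '[{"tx":0,"ty":0,"tz":-20,"wx":0,"wy":0,"wz":0,"jaw":0},{"tx":0,"ty":0,"tz":-26,"wx":0,"wy":0,"wz":0,"jaw":0},{"tx":0,"ty":0,"tz":-20,"wx":0,"wy":0,"wz":0,"jaw":0},{"tx":20,"ty":-10.3,"tz":0,"wx":0,"wy":0,"wz":0,"jaw":0},{"tx":30,"ty":-15.5,"tz":0,"wx":0,"wy":0,"wz":0,"jaw":0},{"tx":30,"ty":-15.5,"tz":0,"wx":0,"wy":0,"wz":0,"jaw":0},{"tx":30,"ty":-15.5,"tz":0,"wx":0,"wy":0,"wz":0,"jaw":0},{"tx":30,"ty":-15.5,"tz":0,"wx":0,"wy":0,"wz":0,"jaw":0},{"tx":30,"ty":-15.5,"tz":0,"wx":0,"wy":0,"wz":0,"jaw":0},{"tx":30,"ty":-15.5,"tz":0,"wx":0,"wy":0,"wz":0,"jaw":0}]'
python3 -m creep '[{"tx":30,"ty":-15.5,"tz":0,"wx":0,"wy":0,"wz":0,"jaw":0},{"tx":30,"ty":-15.5,"tz":0,"wx":0,"wy":0,"wz":0,"jaw":0},{"tx":30,"ty":-15.5,"tz":0,"wx":0,"wy":0,"wz":0,"jaw":0},{"tx":3,"ty":-1.5,"tz":0,"wx":0,"wy":0,"wz":0.109,"jaw":0},{"tx":0,"ty":0,"tz":0,"wx":0,"wy":0,"wz":0.109,"jaw":0},{"tx":0,"ty":0,"tz":0,"wx":0,"wy":0,"wz":0.109,"jaw":0},{"tx":0,"ty":0,"tz":0,"wx":0,"wy":0,"wz":0.109,"jaw":0},{"tx":0,"ty":0,"tz":0,"wx":0,"wy":0,"wz":0.109,"jaw":0},{"tx":0,"ty":0,"tz":0,"wx":0,"wy":0,"wz":0.109,"jaw":0},{"tx":0,"ty":0,"tz":0,"wx":0,"wy":0,"wz":0,"jaw":0}]'
python3 -m creep '[{"tx":0,"ty":0,"tz":0,"wx":0,"wy":0,"wz":0,"jaw":0},{"tx":0,"ty":0,"tz":0,"wx":0,"wy":0,"wz":0,"jaw":0},{"tx":0,"ty":0,"tz":0,"wx":0,"wy":0,"wz":0,"jaw":0},{"tx":0,"ty":0,"tz":0,"wx":0,"wy":0,"wz":0,"jaw":0},{"tx":0,"ty":0,"tz":0,"wx":0,"wy":0,"wz":0,"jaw":0},{"tx":0,"ty":0,"tz":0,"wx":0,"wy":0,"wz":0,"jaw":0},{"tx":0,"ty":0,"tz":0,"wx":0,"wy":0,"wz":0,"jaw":0},{"tx":0,"ty":0,"tz":0,"wx":0,"wy":0,"wz":0,"jaw":0},{"tx":0,"ty":0,"tz":0,"wx":0,"wy":0,"wz":0,"jaw":0},{"tx":0,"ty":0,"tz":0,"wx":0,"wy":0,"wz":0,"jaw":0}]'
python3 - <<'E'
from h import *
s=read_state();pickle.dump(s,open('s2.pkl','wb'));I=capture('wrist')[:,:,::-1];cv2.imwrite('pics/w2.png',I);print(s['tool_pos'],s['ee_rot'],s['t'])
E
```

```text
t: 6.92
tool_pos: [0.4425, 0.061, 0.1306]
ee_rot: [0.824, 0.566, 0.0, 0.0]
contact_force: [1.4, 0.1, -1.1]
opening: 0.0211
gripper_force: 58.8
t: 7.75
tool_pos: [0.4313, 0.1636, 0.1304]
ee_rot: [0.963, 0.271, -0.0, -0.0]
contact_force: [-0.9, 1.0, -1.2]
opening: 0.0211
gripper_force: 58.9
t: 8.58
tool_pos: [0.4314, 0.1634, 0.1305]
ee_rot: [0.962, 0.271, 0.0, -0.0]
contact_force: [-0.9, -0.4, -1.8]
opening: 0.0212
gripper_force: 58.9
[0.43137558 0.16344364 0.13051484] [ 9.62445337e-01  2.71475550e-01  9.42808387e-08 -1.75136349e-06] 8.5833
```

View pics/w2.png

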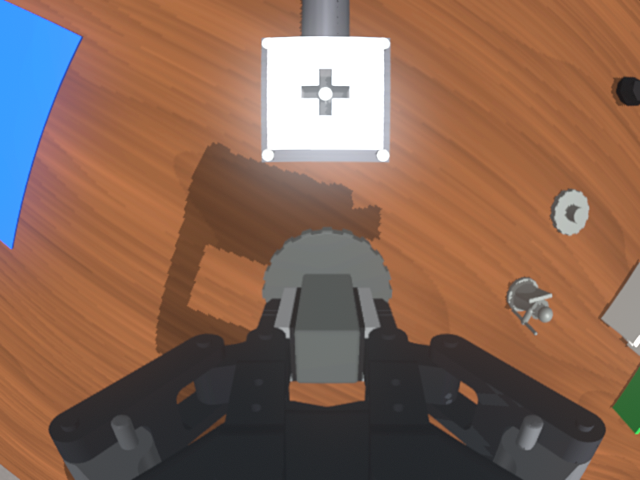

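The block sits at (325,98) with its cross at (325,92), square to the image. The held gear's post top is at about (327,356), also square. Next: exact cross extents and the gear's offset in the hand.

```bash
python3 - <<'E'
from h import *
s=pickle.load(open('s2.pkl','rb'));I=cv2.imread('pics/w2.png');g=cv2.cvtColor(I,cv2.COLOR_BGR2GRAY)
Q=R.from_quat(s['ee_rot']).as_matrix();p0=s['tool_pos']
T=lambda p:(Q.T@(p-p0))*1000
sub=(g[60:125,290:360]<215).astype(np.uint8)
n,l,st,c=cv2.connectedComponentsWithStats(sub);i=1+st[1:,4].argmax();print(st[i])
P=np.array([T(won(s,290+x,60+y,.045))[:2] for y,x in np.argwhere(l==i)])
print('cross ext',P.min(0),P.max(0),(P.min(0)+P.max(0))/2)
for k in(0,1): # arm axis directions
    o=P[:,k]-(P[:,k].min()+P[:,k].max())/2;a=P[abs(o)>9];a1=a[a[:,k]>P[:,k].mean()].mean(0);a0=a[a[:,k]<P[:,k].mean()].mean(0)
    print('arm',k,a0,a1,np.degrees(np.arctan2(*(a1-a0)[::-1])))
w=(g[:,:]>225).astype(np.uint8);w[:, :255]=0;w[:,400:]=0;w[165:]=0;w=cv2.morphologyEx(w,cv2.MORPH_OPEN,np.ones((9,9)))
P=np.array([T(won(s,x,y,.045))[:2] for y,x in np.argwhere(w)]);print('block',cv2.minAreaRect(P.astype(np.float32)))
print('posttop',[T(won(s,u,v,p0[2]+.0375)).round(1)[:2] for u,v in((296,332),(358,332),(361,381),(293,381))])
# disc: teeth circle top edge row 229, sides 264,391
z=p0[2]-.0245+.008
print('disc',[T(won(s,u,v,z)).round(1)[:2] for u,v in((327,229),(264,280),(391,280))])
cv2.imwrite('pics/c3.png',cv2.resize(I[260:400,260:400],None,fx=4,fy=4,interpolation=cv2.INTER_CUBIC))
E
```

```text
[ 11   9  49  46 858]
cross ext [ 85.03753031 -14.98477338] [113.10137396  13.89936421] [99.06945214 -0.54270459]
arm 0 [87.52151422 -0.60970501] [110.87341042  -0.53353897] 0.1868789235606301
arm 1 [ 99.10516306 -12.02626878] [99.04279344 10.91438688] 90.15577180224712
block ((96.13988494873047, -0.13582992553710938), (74.99333953857422, 77.00281524658203), 89.82759857177734)
posttop [array([10. , -9.4]), array([10. , 10.6]), array([-10.1,  12.4]), array([-10.1, -11.2])]
disc [array([30.7,  0.6]), array([  6.4, -28.6]), array([ 6.3, 30.3])]
```

View pics/c3.png

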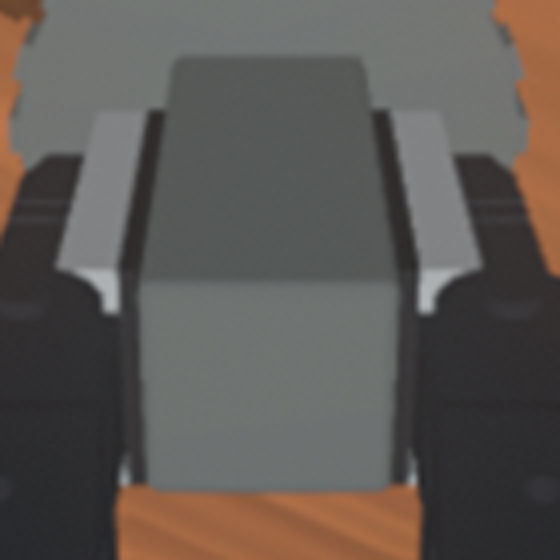

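```bash
python3 -m creep '[{"tx":15,"ty":-0.9,"tz":0,"wx":0,"wy":0,"wz":0,"jaw":0},{"tx":26,"ty":0,"tz":0,"wx":0,"wy":0,"wz":0,"jaw":0},{"tx":26,"ty":0,"tz":0,"wx":0,"wy":0,"wz":0,"jaw":0},{"tx":22,"ty":0,"tz":0,"wx":0,"wy":0,"wz":0,"jaw":0},{"tx":10,"ty":0,"tz":0,"wx":0,"wy":0,"wz":0,"jaw":0},{"tx":0,"ty":0,"tz":10,"wx":0,"wy":0,"wz":0,"jaw":0},{"tx":0,"ty":0,"tz":16,"wx":0,"wy":0,"wz":0,"jaw":0},{"tx":0,"ty":0,"tz":10,"wx":0,"wy":0,"wz":0,"jaw":0},{"tx":0,"ty":0,"tz":3,"wx":0,"wy":0,"wz":0,"jaw":0},{"tx":0,"ty":0,"tz":0,"wx":0,"wy":0,"wz":0,"jaw":0}]'
python3 -m creep '[{"tx":0,"ty":0,"tz":0,"wx":0,"wy":0,"wz":0,"jaw":0},{"tx":0,"ty":0,"tz":0,"wx":0,"wy":0,"wz":0,"jaw":0},{"tx":0,"ty":0,"tz":1,"wx":0,"wy":0,"wz":0,"jaw":0},{"tx":0,"ty":0,"tz":1,"wx":0,"wy":0,"wz":0,"jaw":0},{"tx":0,"ty":0,"tz":1,"wx":0,"wy":0,"wz":0,"jaw":0},{"tx":0,"ty":0,"tz":1,"wx":0,"wy":0,"wz":0,"jaw":0},{"tx":0,"ty":0,"tz":1,"wx":0,"wy":0,"wz":0,"jaw":0},{"tx":0,"ty":0,"tz":0,"wx":0,"wy":0,"wz":0,"jaw":0},{"tx":0,"ty":0,"tz":0,"wx":0,"wy":0,"wz":0,"jaw":0},{"tx":0,"ty":0,"tz":0,"wx":0,"wy":0,"wz":0,"jaw":0}]'
```

```text
t: 9.47
tool_pos: [0.5128, 0.215, 0.0893]
ee_rot: [0.962, 0.271, -0.002, 0.0]
contact_force: [-0.4, -0.6, -0.0]
opening: 0.0213
gripper_force: 58.9
t: 10.3
tool_pos: [0.5153, 0.216, 0.0865]
ee_rot: [0.962, 0.271, -0.0, 0.0]
contact_force: [0.9, 0.0, -1.4]
opening: 0.0211
gripper_force: 58.9
```

```bash
python3 -m creep '[{"tx":0,"ty":0,"tz":0.7,"wx":0,"wy":0,"wz":0,"jaw":0},{"tx":0,"ty":0,"tz":0.7,"wx":0,"wy":0,"wz":0,"jaw":0},{"tx":0,"ty":0,"tz":0.7,"wx":0,"wy":0,"wz":0,"jaw":0},{"tx":0,"ty":0,"tz":0.7,"wx":0,"wy":0,"wz":0,"jaw":0},{"tx":0,"ty":0,"tz":0.7,"wx":0,"wy":0,"wz":0,"jaw":0},{"tx":0,"ty":0,"tz":0.5,"wx":0,"wy":0,"wz":0,"jaw":0},{"tx":0,"ty":0,"tz":0,"wx":0,"wy":0,"wz":0,"jaw":0},{"tx":0,"ty":0,"tz":0,"wx":0,"wy":0,"wz":0,"jaw":0},{"tx":0,"ty":0,"tz":0,"wx":0,"wy":0,"wz":0,"jaw":0},{"tx":0,"ty":0,"tz":0,"wx":0,"wy":0,"wz":0,"jaw":0}]'
```

```text
t: 11.13
tool_pos: [0.5154, 0.216, 0.0825]
ee_rot: [0.962, 0.271, 0.0, -0.0]
contact_force: [0.3, 0.8, 0.1]
opening: 0.0215
gripper_force: 58.9
```

```bash
python3 -m creep '[{"tx":0,"ty":0,"tz":1,"wx":0,"wy":0,"wz":0,"jaw":0},{"tx":0,"ty":0,"tz":1,"wx":0,"wy":0,"wz":0,"jaw":0},{"tx":0,"ty":0,"tz":1,"wx":0,"wy":0,"wz":0,"jaw":0},{"tx":0,"ty":0,"tz":1,"wx":0,"wy":0,"wz":0,"jaw":0},{"tx":0,"ty":0,"tz":1,"wx":0,"wy":0,"wz":0,"jaw":0},{"tx":0,"ty":0,"tz":1,"wx":0,"wy":0,"wz":0,"jaw":0},{"tx":0,"ty":0,"tz":1,"wx":0,"wy":0,"wz":0,"jaw":0},{"tx":0,"ty":0,"tz":1,"wx":0,"wy":0,"wz":0,"jaw":0},{"tx":0,"ty":0,"tz":1,"wx":0,"wy":0,"wz":0,"jaw":0},{"tx":0,"ty":0,"tz":0,"wx":0,"wy":0,"wz":0,"jaw":0}]'
```

```text
t: 11.97
tool_pos: [0.5156, 0.216, 0.0736]
ee_rot: [0.962, 0.271, 0.0, -0.0]
contact_force: [-0.4, 0.1, 3.4]
opening: 0.0215
gripper_force: 59.3
```

```bash
python3 -m creep '[{"tx":0,"ty":0,"tz":0.8,"wx":0,"wy":0,"wz":0,"jaw":0},{"tx":0,"ty":0,"tz":0.8,"wx":0,"wy":0,"wz":0,"jaw":0},{"tx":0,"ty":0,"tz":0.8,"wx":0,"wy":0,"wz":0,"jaw":0},{"tx":0,"ty":0,"tz":0.7,"wx":0,"wy":0,"wz":0,"jaw":0},{"tx":0,"ty":0,"tz":0.5,"wx":0,"wy":0,"wz":0,"jaw":0},{"tx":0,"ty":0,"tz":0.5,"wx":0,"wy":0,"wz":0,"jaw":0},{"tx":0,"ty":0,"tz":0.5,"wx":0,"wy":0,"wz":0,"jaw":0},{"tx":0,"ty":0,"tz":0,"wx":0,"wy":0,"wz":0,"jaw":0},{"tx":0,"ty":0,"tz":0,"wx":0,"wy":0,"wz":0,"jaw":0},{"tx":0,"ty":0,"tz":0,"wx":0,"wy":0,"wz":0,"jaw":0}]'
```

```text
t: 12.8
tool_pos: [0.5156, 0.2161, 0.0695]
ee_rot: [0.962, 0.271, 0.0, 0.0]
contact_force: [-0.3, 0.0, 7.7]
opening: 0.0216
gripper_force: 60.0
```

```bash
python3 -m creep '[{"tx":0,"ty":0,"tz":0.4,"wx":0,"wy":0,"wz":0,"jaw":0},{"tx":0,"ty":0,"tz":0.4,"wx":0,"wy":0,"wz":0,"jaw":0},{"tx":0,"ty":0,"tz":0,"wx":0,"wy":0,"wz":0,"jaw":0},{"tx":0,"ty":0,"tz":0,"wx":0,"wy":0,"wz":0,"jaw":0},{"tx":0,"ty":0,"tz":0,"wx":0,"wy":0,"wz":0,"jaw":0},{"tx":0,"ty":0,"tz":0,"wx":0,"wy":0,"wz":0,"jaw":0},{"tx":0,"ty":0,"tz":0,"wx":0,"wy":0,"wz":0,"jaw":0},{"tx":0,"ty":0,"tz":0,"wx":0,"wy":0,"wz":0,"jaw":0},{"tx":0,"ty":0,"tz":0,"wx":0,"wy":0,"wz":0,"jaw":0},{"tx":0,"ty":0,"tz":0,"wx":0,"wy":0,"wz":0,"jaw":0}]'
python3 - <<'E'
from h import *
I=capture('side')[:,:,::-1];cv2.imwrite('pics/s3.png',cv2.resize(I[340:480,220:400],None,fx=4,fy=4,interpolation=cv2.INTER_CUBIC))
E
```

```text
t: 13.63
tool_pos: [0.5156, 0.2161, 0.0695]
ee_rot: [0.962, 0.271, 0.0, 0.0]
contact_force: [-3.3, -0.8, 11.4]
opening: 0.0216
gripper_force: 60.6
```

View pics/s3.png

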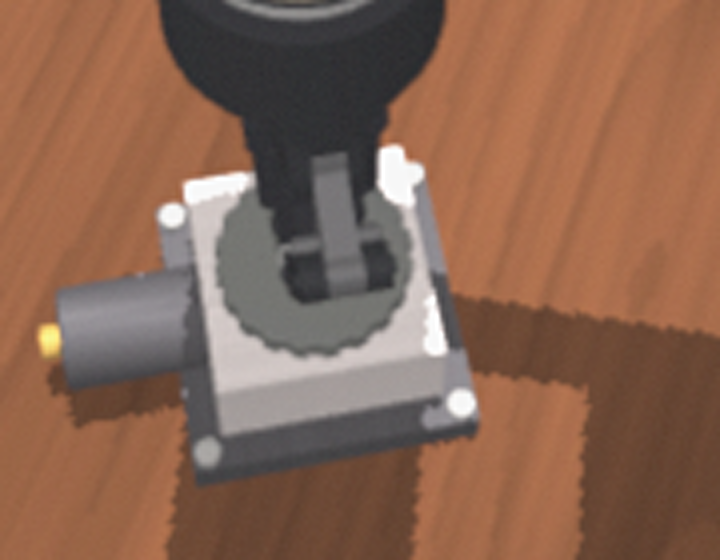

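The gear disc lies flush and centred on the block at crop (313,265), still gripped. The TCP stopped at 69.5 mm while the force rose to 11.4 N, so it is bottomed out.

```bash
python3 -c "
from rig import *
print(sign_off())"
```

```text
the job is handed in; nothing more can be done
None
```

I handed the job in at about 13.7 s with the big gear seated flush in the drive socket, still gripped and pressed down at about 11 N; the sign-off call returned no verdict.

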